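# Clamp a channel in the drilling jig with its eccentric cam

### The arm

A 7-joint arm with a two-finger parallel gripper is mounted at the origin on a cart in front of the work surface, level with it; the furniture and walls round the work are solid. World frame = base frame: x ahead of the robot, y to its left, z up, the work surface at z = 0. Lengths are in m, angles in rad, forces in N, time in s.
With the tool pointing down it reaches from about 0.4 to 0.85 m from the base axis. Payload 10.4 kg.
Tool frame: the origin (TCP) lies between the finger pads; the fingertips stand ahead of it and the grasp point (between the pads) lies 5 mm behind it (manip.tip_extent is the z of the fingertips in the tool frame, in m); z points along the fingers, y is the line along which they close (so a half turn about z gives the same grasp; the last joint's range is limited). The gripper opens to 85 mm and grips with 20 to 120 N. Pads are 22 mm wide; open, the fingers measure 114 mm over their backs; the gripper's body (76 mm by 85 mm) begins 54 mm behind the grasp point. The pads swing forward as they close: fully open they stand 13 mm farther back than shut.
Start: joints at [1.223, 0.332, -0.065, 1.46, 0.022, 1.35, -0.088], TCP at [0.199, -0.592, 0.245] pointing down, gripper open.
Joint ranges: [-2.6, 2.6], [-0.5, 2.12], [-1.47, 1.34], [0.16, 2.42], [-1.27, 4.41], [0.06, 2.06], [-2.6, 2.6]. Speed limits (rad/s): [2.22, 2.22, 2.79, 2.79, 3.14, 3.14, 3.14].

### API

Orientations are given as a unit quaternion [x, y, z, w].
In Python, from workcell import status, viewer, manip gives the robot as it stands.
- The arm moves only by the tool play_rows, never from a script. Its argument "plan" is one flat list of numbers, 7 for each row, row after row: the turn, a rotation vector about the tool's x, y, z in degrees, then the shift along the tool's x, y, z in m, then the opening, from 0 (shut) to 1 (fully open). In form: [ax, ay, az, dx, dy, dz, grip, ax, ay, az, dx, dy, dz, grip, ...]. A call has 1 to 20 rows; each row is the pose to reach, as a shift and turn from the pose commanded when the call began, along the tool's axes at that moment; what a row does not reach only later rows make up. A row lasts 1/8 s, in which the tool goes at most 62.5 mm and 10.7 degrees, less where a joint would pass 70% of its speed; a pose out of reach is approached as far as the arm can. A call with a gripper value outside its range is refused whole. The fingers move at their own pace and stop on an object; "squeeze" is the grip in N (left out, the last holds). Time passes only in rows, so rows that repeat a pose let the fingers close. It gives the time, the measured TCP pose, the force, the opening and the grip force at its end, in the units of the state.
- status.get_obs(): the state, without advancing time (a new reading comes with each control period).
- viewer.camera(name): name is "side" or "top"; returns the picture (384x512x3 uint8, red, green, blue); there is no depth.
- viewer.camera_model(name): a dict with "fx", "fy", "cx", "cy" (pixels), "D" ([k1, k2, p1, p2, k3] as OpenCV has them; the pictures are not rectified), "R" (3x3) and "t" (3): a world point X has camera coordinates R X + t. Camera axes: x right, y down, z forward; pixel columns grow to the right and rows downward; lengths in m; the calibration is good to about 2 mm. A picture is of the moment at which its call begins. camera_model takes no time and is no camera call.
- manip.hand_in(): hands the job in; it is judged then, once.
The state is a dict: "clock": time; "joint_pos": joint angles; "joint_velocities": joint speeds; "tau": joint torques, N m; "position": TCP position; "ee_rot": TCP orientation; "ft_force": force on the tool from outside, world axes, zero at the start; "torque": the same for the moment, N m; "grip_width": opening from 0.0 (shut) to 1.0 (fully open); "grasp_force": force on a finger pad.
Only numpy, scipy, OpenCV 4.12 (cv2) and the standard library are available. Lean on these libraries where they do the work, as an engineer would, in place of code of your own. Each camera call takes 0.05 s, during which the arm holds its last target. There are 200 camera calls.

### The job

Lay the yellow channel on the flat steel drilling jig, lengthwise between the blue fence and the brass eccentric cam, with its far end pushed up against the dark end stop. Then turn the black cam knob clockwise until the brass lobe clamps the channel against the fence with about 14 N (firm, never more than 35 N), and let go so that it stays clamped. Leave the sleeve, tape roll and pliers where they are.

Things in the scene. Friction and masses are not known exactly. Their poses are not given: they have to be found in the camera images.
- jig: Steel jig plate fixed to the bench, x -80..+105, y -75..+60 mm, 10 mm thick. Origin at bench height, below the middle of the spot where the channel belongs: clamped, the channel's centre stands at x = 0, 24 mm up, its length along x. +x points to the end stop, +y to the fence. The cam pivot is at x = +40, y = -36 mm.
- stop_face (a point): Middle of the end stop's face (jig x = +65 mm), 18 mm above the bench. The stop is a dark steel block 44 mm wide (jig y -18..+26), its top 26 mm above the bench.
- fence_base (a point): Fixed point on the plate at jig y = +28.5 mm, under the fence. The blue fence runs along jig x (-52..+52 mm); face strip's top 22 mm above the bench, bolt heads behind it 25 mm. It was locked at an unknown setting that no reading shows: its face lies anywhere from 3.5 mm before to 3.5 mm behind this point (jig y +25..+32). The face gives about 1 mm per 30 N.
- channel_center (a point): Centre of the yellow steel channel (loose), 130 mm long (its x), 50 mm wide (its y), 28 mm high, 0.34 kg, open side down; the point is 14 mm above its underside. It may lie either way round. It is solid for the fingers: grasp across the 50 mm width.
- cam_knob (a joint): Angle of the eccentric cam; 0: lobe points away from the fence (jig -y); grows clockwise from above, to 2.6. The lobe reaches 20 - 14 cos(angle) mm from the pivot towards the fence; the channel's near face lies 11 to 18 mm from the pivot when against the fence, so contact comes between 0.85 and 1.45. Pushing the channel up to the fence takes up to 5 N; from there 0.1 rad adds roughly 20 N. The cam stays where it is left.
- cam_grip (a point): Point on the cam's vertical pivot axis, 64 mm above the bench, in the black knob: an upright bar 12 mm thick, from 48 to 78 mm above the bench. From the axis it runs 31 mm out on the lobe side (along jig -y at angle 0, turning with the joint; red mark there) and 4 mm on the other. Turning it free takes 0.25 N m; each newton of clamping adds about 0.02 N m; 2 to 4 N of it are lost on letting go.
- cam_lobe: The turning cam: brass lobe disc (20 mm radius, 12 to 23 mm above the bench, its centre 14 mm off the pivot) with stem and black knob. Origin: on the pivot axis at the plate's top; the lobe lies towards its own -y.
- channel: The yellow channel as a body; origin at the centre of its underside, x along its length, z up.
- sleeve: Bystander: yellow tube standing, 34 mm diameter, 55 mm high; origin at centre of its underside.
- tape: Bystander: roll of brown tape lying flat, 100 mm diameter, 45 mm high; origin at centre of its underside.
- pliers: Bystander: red-handled pliers lying flat, 52 x 182 x 12 mm; origin at centre of its underside.
Things that resemble listed ones, but are neither listed nor needed, are in the scene too. There is more than one size of the channel; the job needs the largest.

How it is judged:
By the outcome, as a careful person would: the job done as asked, in the order asked, and still so for the second after the job is handed in, with the robot touching nothing.
It also fails if it takes over 62 s, if anything falls off the work surface, if the arm or the gripper's body presses on something with over 40 N, if the wrist force passes 120 N, or if a joint passes its speed limit or range.

## Working session

There is one attempt and no reset: what is moved stays moved. The work goes in short steps, Python scripts to look and compute and a tool call to move; the robot and the scene stay as the last step left them, time stands still between calls to the robot, and variables do not carry over. Pictures are saved under pics/ and viewed, at most 10 in all, crops included, and the job is handed in when it is done.

Besides the shell and the picture viewer there is one more tool, called after ">>>" by a JSON object that holds its "api" and its "payload". play_rows: Moves the arm, as the interface text tells. Its arguments: {"type":"object","properties":{"plan":{"type":"array","items":{"type":"number"}},"squeeze":{"type":"number"}},"required":["plan"]}

```bash
mkdir -p pics; python3 - <<'E'
from workcell import status, viewer, manip
import cv2,numpy as np
for n in("side","top"):
    im=viewer.camera(n); np.save(f'{n}0.npy',im)
    cv2.imwrite(f'pics/{n}0.png',cv2.resize(im[:,:,::-1],(768,576),interpolation=cv2.INTER_CUBIC))
    m=viewer.camera_model(n); print(n,{k:np.round(v,4).tolist() for k,v in m.items()})
print(status.get_obs(), manip.tip_extent)
E
```

```text
side {'fx': 443.2443, 'fy': 443.2443, 'cx': 252.515, 'cy': 191.0317, 'D': [0.0311, 0.0, 0.0, 0.0, 0.0], 'R': [[-0.8227, -0.5682, -0.0179], [-0.1903, 0.3049, -0.9332], [0.5357, -0.7643, -0.359]], 't': [0.4854, 0.1528, 1.1428]}
top {'fx': 454.6355, 'fy': 454.6355, 'cx': 259.441, 'cy': 195.6891, 'D': [-0.1345, 0.0, 0.0, 0.0, 0.0], 'R': [[-0.0059, -0.9999, -0.0123], [-0.9858, 0.0078, -0.1676], [0.1676, 0.0112, -0.9858]], 't': [0.0648, 0.5486, 1.1916]}
{'clock': 0.1, 'joint_pos': array([ 1.22334437,  0.33281879, -0.06468567,  1.46086292,  0.02161235,
        1.34990211, -0.08847666]), 'joint_velocities': array([-0.00038179, -0.00029653, -0.0015497 , -0.00200128,  0.00186723,
       -0.00063237,  0.0011222 ]), 'tau': array([ 1.56556369e-03, -6.26746631e+01,  4.93574794e-02, -3.92430389e+01,
        1.64495723e-02,  6.92534362e-03, -9.28534178e-05]), 'position': array([ 0.19936359, -0.59201166,  0.24458647]), 'ee_rot': array([ 9.86835093e-01,  1.61728411e-01, -1.41762054e-04, -6.32016334e-04]), 'ft_force': array([-0.60630225, -1.12864215,  0.67801657]), 'torque': array([-0.02268652, -0.00942248, -0.01692283]), 'grasp_force': 0.0, 'grip_width': 0.9974043959972991} 0.014
```

View pics/top0.png

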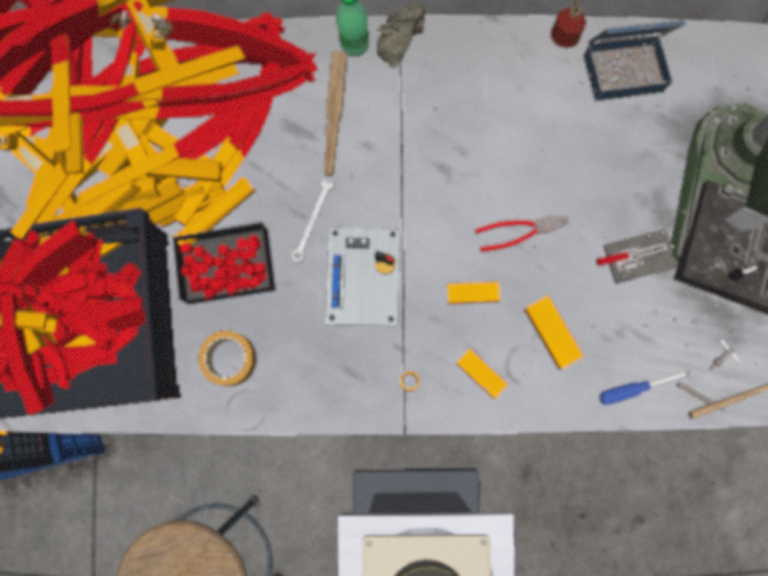

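View pics/side0.png

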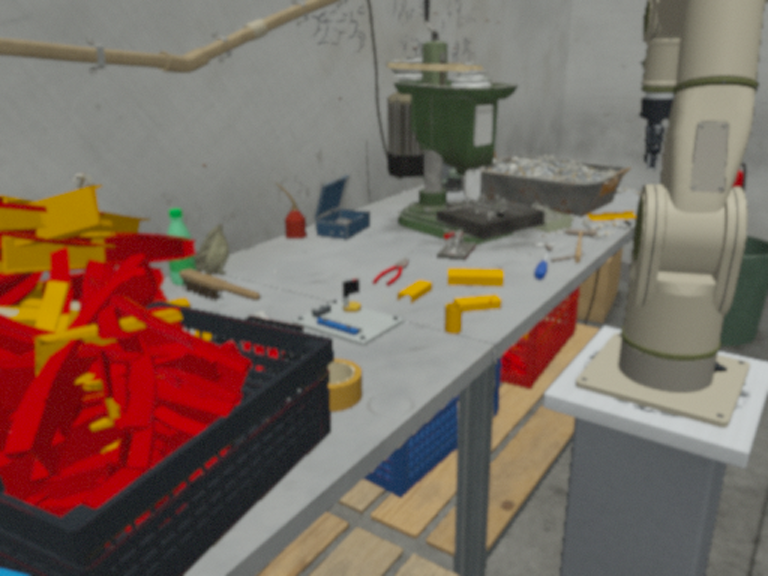

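Top view (768x576 scaled): the jig plate is at (362,277), with the stop up at (357,242), the blue fence on the left at (336,281) and the cam/knob at (385,260). There are three yellow bars, at (473,292), (554,332) and (482,373); (554,332) looks the largest. I'll measure all three and make a crop.

```bash
cat > h.py <<'E'
import numpy as np,cv2
from workcell import viewer,status
def ray(n,uv,z):
    m=viewer.camera_model(n);K=np.array([[m['fx'],0,m['cx']],[0,m['fy'],m['cy']],[0,0,1]])
    p=cv2.undistortPoints(np.array(uv,float).reshape(-1,1,2),K,np.array(m['D'],float)).reshape(-1,2)
    R=np.array(m['R']);c=-R.T@np.array(m['t']);d=np.c_[p,np.ones(len(p))]@R
    return (c+d*((z-c[2])/d[:,2])[:,None])[:,:2]
def proj(n,X):
    m=viewer.camera_model(n);K=np.array([[m['fx'],0,m['cx']],[0,m['fy'],m['cy']],[0,0,1]])
    return cv2.projectPoints(np.array(X,float).reshape(-1,3),cv2.Rodrigues(np.array(m['R']))[0],np.array(m['t'],float),K,np.array(m['D'],float))[0].reshape(-1,2)
def blobs(im,f,roi,amin=30):
    h=cv2.cvtColor(im,cv2.COLOR_RGB2HSV);x0,y0,x1,y1=roi
    M=np.zeros(h.shape[:2],np.uint8);M[y0:y1,x0:x1]=f(*[h[y0:y1,x0:x1,i].astype(int) for i in range(3)])*255
    return [c for c in cv2.findContours(M,cv2.RETR_EXTERNAL,cv2.CHAIN_APPROX_NONE)[0] if cv2.contourArea(c)>amin],M
def rect(n,c,z):
    w=ray(n,c.reshape(-1,2),z)*1000
    return cv2.minAreaRect(w.astype(np.float32))
yel=lambda h,s,v:(h>15)&(h<35)&(s>140)&(v>90)
blue=lambda h,s,v:(h>95)&(h<125)&(s>120)
E
python3 - <<'E'
from h import *
im=np.load('top0.npy')
for c in blobs(im,yel,(290,170,410,280))[0]: print('yel',cv2.boundingRect(c),rect('top',c,.028))
for c in blobs(im,blue,(210,150,270,220))[0]: print('fence',cv2.boundingRect(c),rect('top',c,.022))
print(im[185,240],im[185,280],im[220,240],im[165,285])
g=cv2.cvtColor(im,cv2.COLOR_RGB2HSV)
print('row185',g[185,212:272].tolist()[::3])
roi=im[140:285,200:400]
cv2.imwrite('pics/crop.png',cv2.resize(roi[:,:,::-1],None,fx=4,fy=4,interpolation=cv2.INTER_CUBIC))
E
```

```text
yel (305, 233, 32, 32) ((404.38623046875, -104.9908676147461), (92.1338882446289, 34.668190002441406), 46.5970573425293)
yel (351, 198, 37, 47) ((478.85284423828125, -239.65626525878906), (127.15409088134766, 50.32851791381836), 28.297380447387695)
yel (299, 188, 34, 14) ((553.9303588867188, -93.74072265625), (35.22713851928711, 92.68313598632812), 2.085869312286377)
fence (222, 178, 4, 19) ((578.7461547851562, 161.5728302001953), (51.22386932373047, 8.418009757995605), 0.426268994808197)
[189 194 196] [179 178 184] [170 170 175] [177 178 182]
row185 [[130, 4, 177], [115, 9, 176], [107, 10, 187], [108, 66, 182], [108, 169, 175], [107, 15, 155], [101, 11, 186], [103, 11, 200], [105, 8, 200], [100, 8, 197], [113, 10, 197], [105, 10, 200], [103, 12, 198], [103, 9, 199], [107, 12, 199], [102, 7, 194], [107, 9, 198], [103, 12, 199], [109, 11, 187], [138, 8, 152]]
```

View pics/crop.png

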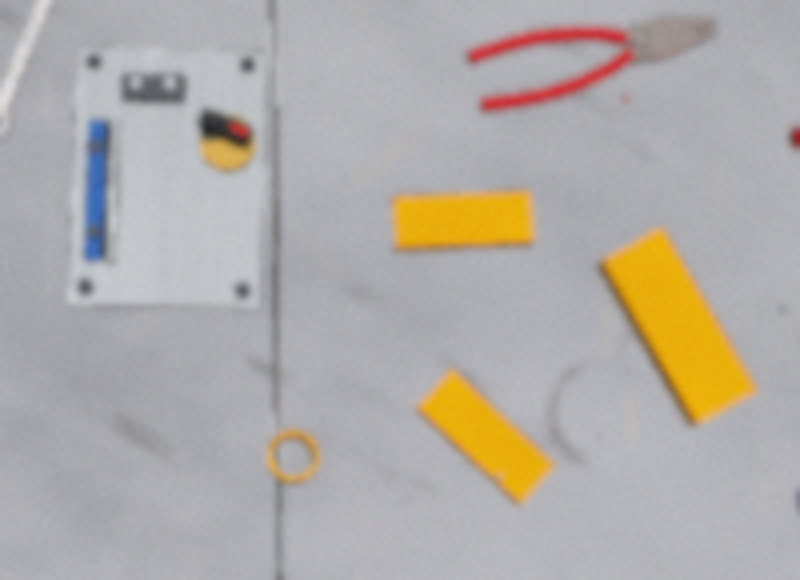

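The largest bar is the one at crop (678,325), measuring 127x50 mm; the other two, at crop (463,220) and (485,437), are 92x35 mm. The thin ring at crop (293,456) is the sleeve. The jig has its red-marked knob at crop (225,128). Next I'll get the jig pose from the plate and its bolts, and the knob angle.

```bash
python3 - <<'E'
from h import *
im=np.load('top0.npy').astype(np.float32)
b=cv2.GaussianBlur(im,(0,0),1.2)
M=np.zeros(im.shape[:2],np.uint8);M[140:230,205:275]=(((b[...,1]-b[...,0])>2.6)&(b.mean(2)>150))[140:230,205:275]*255
M=cv2.morphologyEx(M,cv2.MORPH_OPEN,np.ones((3,3)));
cs=cv2.findContours(M,cv2.RETR_EXTERNAL,cv2.CHAIN_APPROX_NONE)[0];c=max(cs,key=cv2.contourArea)
h=cv2.convexHull(c);print('plate',cv2.boundingRect(c),rect('top',h,.010), ray('top',cv2.boxPoints(cv2.minAreaRect(h)),.01))
# bolts: dark centroids
g=cv2.cvtColor(im.astype(np.uint8),cv2.COLOR_RGB2GRAY).astype(float)
P=[]
for u,v in[(94,62),(247,65),(85,287),(243,290)]:
    x,y=int(200+u/4),int(140+v/4);w=np.clip(175-g[y-4:y+5,x-4:x+5],0,None);yy,xx=np.mgrid[y-4:y+5,x-4:x+5]
    P.append([(w*xx).sum()/w.sum(),(w*yy).sum()/w.sum()])
W=ray('top',P,.012)*1000;print('bolts',P,W,'mean',W.mean(0))
for a,bb in((0,2),(1,3)):
    d=W[a]-W[bb];print(np.degrees(np.arctan2(d[1],d[0])),np.linalg.norm(d))
for a,bb in((0,1),(2,3)):
    d=W[a]-W[bb];print(np.degrees(np.arctan2(-d[0],d[1])),np.linalg.norm(d))
h=cv2.cvtColor(im.astype(np.uint8),cv2.COLOR_RGB2HSV).astype(int)
roi=(245,160,268,190)
for n,f,z in(('red',lambda h,s,v:((h<8)|(h>172))&(s>140),.078),('brass',lambda h,s,v:(h>10)&(h<35)&(s>90)&(v>110),.023),('black',lambda h,s,v:v<75,.078)):
    for c in blobs(im.astype(np.uint8),f,roi,1)[0]:
        print(n,cv2.boundingRect(c),cv2.contourArea(c),np.round(ray('top',[c.reshape(-1,2).mean(0)],z)*1000,1),np.round(cv2.minEnclosingCircle((ray('top',c.reshape(-1,2),z)*1000).astype(np.float32))[0],1))
for c in blobs(im.astype(np.uint8),lambda h,s,v:v<95,(228,154,248,168),3)[0]: print('stop',cv2.boundingRect(c),rect('top',c,.026))
s=np.load('side0.npy')
hb=blobs(s,yel,(290,170,345,200))[0]
for c in hb: print('side yel',cv2.boundingRect(c),rect('side',c,.02))
E
```

```text
plate (217, 152, 49, 65) ((590.6908569335938, 112.32935333251953), (134.61810302734375, 182.25794982910156), 87.74655151367188) [[0.50222895 0.18218367]
 [0.68474065 0.17828211]
 [0.6787859  0.04145102]
 [0.49697268 0.04867476]]
bolts [[np.float64(223.06366047745357), np.float64(154.60079575596816)], [np.float64(261.5327868852459), np.float64(155.4795081967213)], [np.float64(220.85563909774436), np.float64(211.2721804511278)], [np.float64(260.17462932454697), np.float64(212.18121911037892)]] [[674.68707701 164.53729824]
 [670.9985483   54.79344091]
 [511.68046972 169.38404622]
 [508.34382411  59.65938847]] mean [591.42747979 112.09354346]
-1.7030991335113628 163.07864662605627
-1.7135385019426257 162.72749228849716
-1.9250061697590577 109.8058261852427
-1.7417854824552792 109.77537848647889
red (258, 171, 4, 4) 5.0 [[607.4  60.1]] [607.2  60.8]
brass (250, 174, 13, 8) 60.0 [[605.2  68.4]] [608.6  70.1]
black (251, 169, 6, 5) 15.5 [[610.4  76.8]] [611.   76.2]
side yel (303, 197, 30, 3) ((409.75018310546875, -110.10342407226562), (93.96287536621094, 17.340564727783203), 32.13079071044922)
side yel (299, 179, 37, 12) ((471.29608154296875, -226.43128967285156), (127.70740509033203, 108.63863372802734), 26.848098754882812)
```

>>> {"api": "play_rows", "payload": {"plan": [0,0,-2,0.04,-0.027,0.0,1,0,0,-4,0.085,-0.057,0.01,1,0,0,-6,0.13,-0.087,0.02,1,0,0,-9.7,0.18,-0.12,0.04,1,0,0,-9.7,0.225,-0.15,0.06,1,0,0,-9.7,0.27,-0.18,0.08,1,0,0,-9.7,0.315,-0.21,0.1,1,0,0,-9.7,0.366,-0.2425,0.12,1,0,0,-9.7,0.366,-0.2425,0.14,1,0,0,-9.7,0.366,-0.2425,0.14,1,0,0,-9.7,0.366,-0.2425,0.14,1]}}

```text
clock: 1.48
position: [0.4687, -0.2467, 0.1059]
ee_rot: [0.97, 0.244, 0.0, 0.0]
ft_force: [-0.4, 0.3, 0.6]
grip_width: 1.001
grasp_force: 0.0
```

```bash
python3 - <<'E'
from h import *
from workcell import manip
print(manip.tip_extent)
im=np.load('top0.npy')
# fence profile across jig y at several jig x, sampled on z=22mm plane
th=np.radians(-1.77);R=np.array([[np.cos(th),-np.sin(th)],[np.sin(th),np.cos(th)]]);O=np.array([578.8,120.1])
ys=np.arange(20,52,1.5)
A=[]
for x in range(-45,46,3):
    W=np.c_[(np.c_[np.full(len(ys),x),ys]@R.T+O)/1000,np.full(len(ys),.022)]
    p=proj('top',W).astype(np.float32);A.append(cv2.remap(im,p[:,0].reshape(1,-1),p[:,1].reshape(1,-1),cv2.INTER_LINEAR)[0])
for y,c in zip(ys,np.mean(A,0)):print(y,c.round())
E
```

```text
0.014
20.0 [191. 195. 198.]
21.5 [188. 192. 195.]
23.0 [184. 187. 190.]
24.5 [178. 182. 185.]
26.0 [174. 177. 180.]
27.5 [173. 176. 178.]
29.0 [170. 173. 176.]
30.5 [162. 165. 169.]
32.0 [144. 149. 156.]
33.5 [121. 128. 143.]
35.0 [ 97. 111. 139.]
36.5 [ 78. 102. 144.]
38.0 [ 68. 101. 155.]
39.5 [ 65. 102. 162.]
41.0 [ 66. 105. 166.]
42.5 [ 69. 107. 168.]
44.0 [ 76. 111. 170.]
45.5 [ 91. 121. 173.]
47.0 [113. 135. 177.]
48.5 [137. 153. 183.]
50.0 [161. 171. 189.]
51.5 [176. 183. 193.]
```

>>> {"api": "play_rows", "payload": {"plan": [0,0,0,0,0,0.03,1,0,0,0,0,0,0.055,1,0,0,0,0,0,0.073,1,0,0,0,0,0,0.073,1,0,0,0,0,0,0.073,0.4,0,0,0,0,0,0.073,0.4,0,0,0,0,0,0.073,0.4,0,0,0,0,0,0.073,0.4,0,0,0,0,0,0.073,0.4,0,0,0,0,0,0.073,0.4,0,0,0,0,0,0.073,0.4,0,0,0,0,0,0.073,0.4], "squeeze": 40}}

```text
clock: 2.98
position: [0.4696, -0.2462, 0.0336]
ee_rot: [0.97, 0.244, 0.001, 0.001]
ft_force: [-1.6, 0.5, 6.7]
grip_width: 0.567
grasp_force: 40.8
```

```bash
python3 - <<'E'
from h import *
from workcell import manip
print(manip.tip_extent)
s=viewer.camera('side');cv2.imwrite('pics/g1.png',cv2.resize(s[140:215,270:370,::-1],None,fx=8,fy=8,interpolation=cv2.INTER_CUBIC))
o=status.get_obs();print(o['position'],o['grip_width'],o['ft_force'],o['grasp_force'])
print(proj('side',[[*o['position'][:2],z] for z in (0.0,.018,.028,.06)]))
E
```

```text
0.014
[ 0.46964306 -0.24619718  0.03364   ] 0.5699782586860188 [-1.24687995  0.86929102  7.47699792] 40.83242475986481
[[319.4779416  187.76887485]
 [319.66273564 183.02810545]
 [319.76626546 180.37742406]
 [320.10180074 171.81265625]]
```

View pics/g1.png

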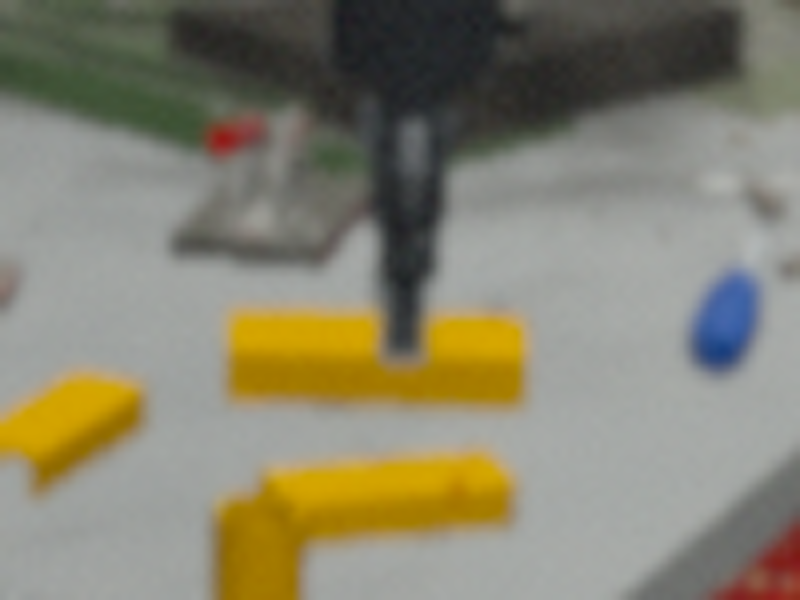

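The side crop shows the fingertips gripping the channel at crop (402,360), about 8 mm below its top edge (350), with the underside at 403. That fits tip_extent = 14 mm. Now I'll lift.

>>> {"api": "play_rows", "payload": {"plan": [0,0,0,0,0,-0.01,0.4,0,0,0,0,0,-0.03,0.4,0,0,0,0,0,-0.06,0.4,0,0,0,0,0,-0.1,0.4,0,0,0,0,0,-0.1,0.4,0,0,0,0,0,-0.1,0.4], "squeeze": 60}}

```text
clock: 3.78
position: [0.4684, -0.2456, 0.1319]
ee_rot: [0.97, 0.245, -0.0, -0.0]
ft_force: [-0.1, -0.3, -3.3]
grip_width: 0.563
grasp_force: 62.5
```

```bash
python3 - <<'E'
from h import *
t=viewer.camera('top');s=viewer.camera('side')
o=status.get_obs();print(o['position'],o['ee_rot'],o['ft_force'],o['grasp_force'])
zt=o['position'][2]-.0336+.028
for c in blobs(t,yel,(335,170,430,290))[0]: print(cv2.boundingRect(c),rect('top',c,zt))
cs,_=blobs(s,yel,(280,140,345,195))
for c in cs: print('side',cv2.boundingRect(c))
cv2.imwrite('pics/g2.png',np.vstack([cv2.resize(a[:,:,::-1],None,fx=4,fy=4,interpolation=cv2.INTER_CUBIC) for a in(s[110:185,250:390],t[185:255,330:470])]))
E
```

```text
[ 0.46811574 -0.24536538  0.13112925] [ 9.69635258e-01  2.44553286e-01 -8.15758989e-04 -7.01246888e-04] [ 0.1407687  -0.75132332 -3.71149756] 62.50088453292847
(375, 227, 18, 17) ((434.84375, -253.4032440185547), (39.30091094970703, 37.226318359375), 25.238555908203125)
(357, 192, 25, 30) ((505.49737548828125, -224.0416259765625), (63.72758483886719, 52.187835693359375), 29.158790588378906)
side (280, 187, 8, 8)
side (298, 152, 41, 13)
```

View pics/g2.png

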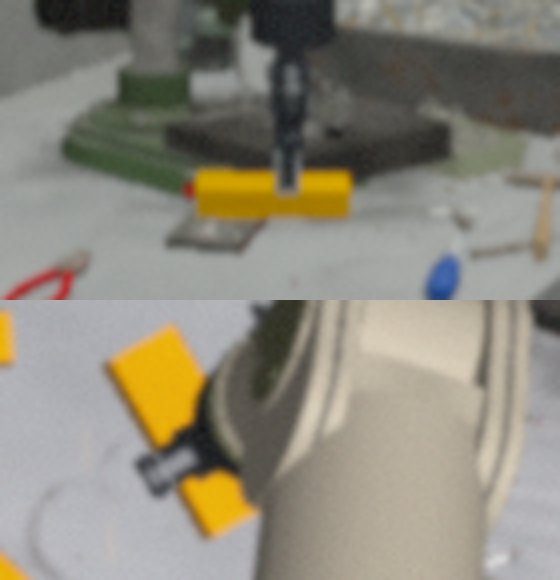

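>>> {"api": "play_rows", "payload": {"plan": [0,0,3,0.025,-0.028,0,0.4,0,0,6,0.05,-0.056,0,0.4,0,0,9,0.075,-0.083,0,0.4,0,0,12,0.1,-0.111,0,0.4,0,0,15,0.126,-0.139,0,0.4,0,0,18,0.151,-0.167,0,0.4,0,0,21,0.177,-0.195,0,0.4,0,0,24,0.202,-0.222,0,0.4,0,0,27,0.228,-0.25,0,0.4,0,0,30.1,0.2527,-0.2782,0,0.4,0,0,30.1,0.2527,-0.2782,0,0.4,0,0,30.1,0.2527,-0.2782,0,0.4,0,0,30.1,0.2527,-0.2782,0.03,0.4,0,0,30.1,0.2527,-0.2782,0.03,0.4]}}

```text
clock: 5.62
position: [0.5578, 0.1171, 0.1001]
ee_rot: [1.0, -0.016, -0.002, 0.001]
ft_force: [-1.0, -0.5, -2.0]
grip_width: 0.559
grasp_force: 63.1
```

```bash
python3 - <<'E'
from h import *
t=viewer.camera('top');s=viewer.camera('side')
o=status.get_obs();print(o['position'],o['ee_rot'],o['ft_force'])
zt=o['position'][2]-.0336+.028
for c in blobs(t,yel,(205,140,280,230),10)[0]: print(cv2.boundingRect(c),rect('top',c,zt))
cv2.imwrite('pics/g3.png',np.vstack([cv2.resize(a[:,:,::-1],None,fx=4,fy=4,interpolation=cv2.INTER_CUBIC) for a in(s[155:235,170:330],t[145:215,190:350])]))
E
```

```text
[0.55948183 0.11813981 0.10260549] [ 9.99869568e-01 -1.61475645e-02 -2.58348999e-04  1.88880197e-04] [-0.02584571  0.85213443 -3.60661555]
```

View pics/g3.png

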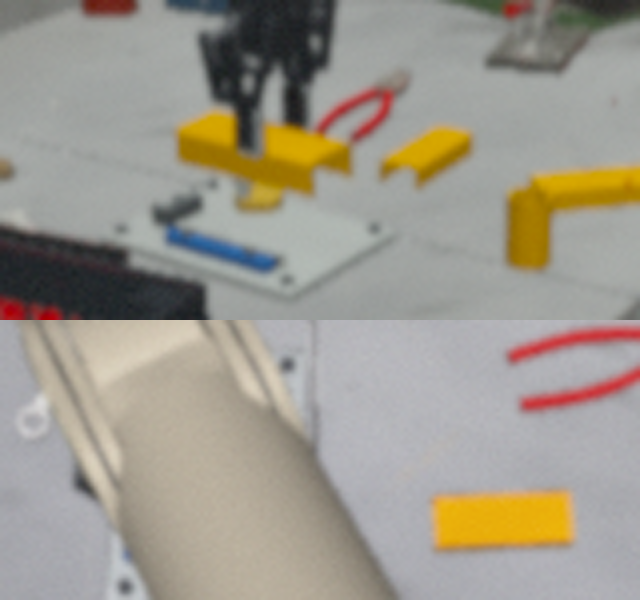

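The side view (upper half) shows the channel level above the plate, open side down, with the blue fence at (222,250), the brass lobe at (258,195) and the stop at (177,208). The arm blocks the top view. I'll estimate the fence face and lobe edge from the stored side image before lowering.

```bash
python3 - <<'E'
from h import *
th=np.radians(-1.8);R=np.array([[np.cos(th),-np.sin(th)],[np.sin(th),np.cos(th)]]);O=np.array([578.8,120.1])
im=np.load('side0.npy');
c,M=blobs(im,blue,(190,195,255,230),10)
x=max(c,key=cv2.contourArea);print(cv2.boundingRect(x))
w=(ray('side',x.reshape(-1,2),.022)*1000-O)@R
for a in range(-55,60,15):
    k=w[(abs(w[:,0]-a)<8)];print(a,k[:,1].min().round(1) if len(k) else None,k[:,1].max().round(1) if len(k) else None)
# sampled profile
ys=np.arange(16,50,1.5);A=[]
for a in range(-45,46,3):
    W=np.c_[(np.c_[np.full(len(ys),a),ys]@R.T+O)/1000,np.full(len(ys),.022)]
    p=proj('side',W).astype(np.float32);A.append(cv2.remap(im,p[:,0].reshape(1,-1),p[:,1].reshape(1,-1),cv2.INTER_LINEAR)[0])
for y,v in zip(ys,np.mean(A,0)):print(y,v.round())
for c in blobs(im,lambda h,s,v:(h>10)&(h<35)&(s>90)&(v>110),(225,195,245,212),3)[0]:
    w=(ray('side',c.reshape(-1,2),.023)*1000-O)@R;print('lobe',cv2.boundingRect(c),w.min(0),w.max(0))
t=np.load('top0.npy')
for c in blobs(t,lambda h,s,v:(h>10)&(h<35)&(s>90)&(v>110),(245,160,268,190),10)[0]:
    w=(ray('top',c.reshape(-1,2),.023)*1000-O)@R;print('lobe top',w.min(0),w.max(0))
E
```

```text
(212, 212, 26, 10)
-55 44.9 60.6
-40 44.9 60.2
-25 45.5 59.7
-10 44.9 59.2
5 44.3 60.4
20 45.5 59.9
35 44.3 57.3
50 44.3 46.0
16.0 [170. 176. 171.]
17.5 [170. 176. 171.]
19.0 [170. 175. 171.]
20.5 [169. 175. 171.]
22.0 [169. 175. 170.]
23.5 [168. 174. 170.]
25.0 [167. 173. 169.]
26.5 [165. 171. 167.]
28.0 [163. 169. 165.]
29.5 [159. 166. 163.]
31.0 [155. 162. 161.]
32.5 [150. 158. 158.]
34.0 [144. 153. 155.]
35.5 [137. 147. 152.]
37.0 [128. 140. 149.]
38.5 [119. 133. 147.]
40.0 [108. 125. 145.]
41.5 [ 98. 119. 144.]
43.0 [ 88. 113. 144.]
44.5 [ 79. 108. 144.]
46.0 [ 70. 104. 145.]
47.5 [ 64. 102. 145.]
49.0 [ 58.  99. 144.]
lobe (230, 201, 10, 7) [  4.3320334  -63.45033565] [ 45.37941335 -14.54407642]
lobe top [ 17.3694033  -65.44537059] [ 37.87517139 -31.72845597]
```

>>> {"api": "play_rows", "payload": {"plan": [0,0,0,0,-0.003,0.01,0.4,0,0,0,0,-0.003,0.025,0.4,0,0,0,0,-0.003,0.038,0.4,0,0,0,0,-0.003,0.046,0.4,0,0,0,0,-0.003,0.051,0.4,0,0,0,0,-0.003,0.054,0.4,0,0,0,0,-0.003,0.054,0.4]}}

```text
clock: 6.6
position: [0.5596, 0.122, 0.0483]
ee_rot: [1.0, -0.016, 0.0, 0.0]
ft_force: [0.2, -0.8, -3.5]
grip_width: 0.557
grasp_force: 63.1
```

>>> {"api": "play_rows", "payload": {"plan": [0,0,0,0,0,0.002,0.4,0,0,0,0,0,0.003,0.4,0,0,0,0,0,0.004,0.4,0,0,0,0,0,0.005,0.4,0,0,0,0,0,0.005,0.4]}}

```text
clock: 7.22
position: [0.5596, 0.122, 0.0439]
ee_rot: [1.0, -0.016, 0.0, 0.0]
ft_force: [-3.8, -1.0, 4.5]
grip_width: 0.556
grasp_force: 64.0
```

```bash
python3 - <<'E'
from h import *
s=viewer.camera('side')
for i in range(3):
    viewer.camera('side');o=status.get_obs();print(o['position'],o['ft_force'],o['torque'])
cv2.imwrite('pics/g4.png',cv2.resize(s[165:240,185:295,::-1],None,fx=7,fy=7,interpolation=cv2.INTER_CUBIC))
E
```

```text
[0.55965074 0.12205612 0.0439113 ] [-4.56729768 -0.57853821  5.68618585] [-0.2522521   0.83952204  0.04406823]
[0.55967577 0.12204912 0.04392284] [-4.77735615 -0.32143303  5.15896117] [-0.26189284  0.87091391 -0.00225276]
[0.55963621 0.12204189 0.04389937] [-3.66788127 -1.15112042  5.93503266] [-0.25681214  0.79533797  0.02115518]
```

View pics/g4.png

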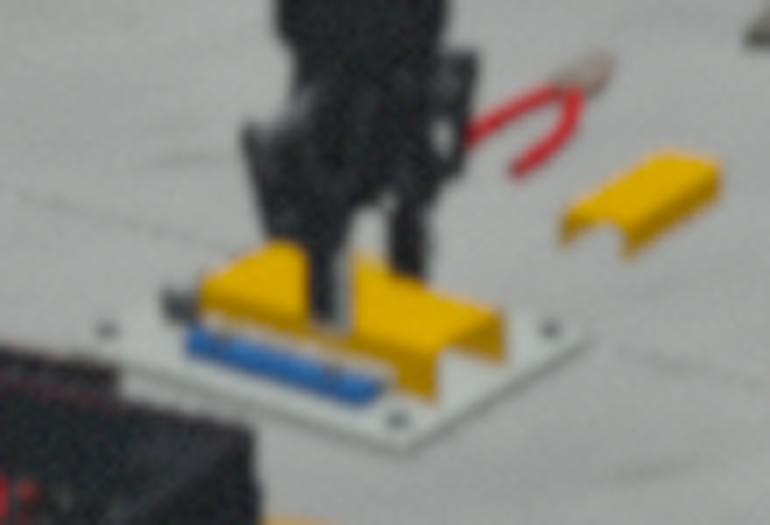

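>>> {"api": "play_rows", "payload": {"plan": [0,0,0,0.001,0,-0.001,0.4,0,0,0,0.002,0,-0.001,0.4,0,0,0,0.004,0,-0.001,0.4,0,0,0,0.005,0,-0.001,0.4,0,0,0,0.005,0,-0.001,0.4]}}

```text
clock: 8.05
position: [0.5647, 0.1219, 0.0442]
ee_rot: [1.0, -0.016, 0.0, -0.0]
ft_force: [0.0, -0.1, -2.3]
grip_width: 0.558
grasp_force: 63.2
```

Moving freely. I'll continue towards the stop.

>>> {"api": "play_rows", "payload": {"plan": [0,0,0,0.001,0,0,0.4,0,0,0,0.002,0,0,0.4,0,0,0,0.003,0,0,0.4,0,0,0,0.003,0,0,0.4]}}

```text
clock: 8.55
position: [0.5671, 0.1217, 0.0441]
ee_rot: [1.0, -0.016, -0.001, 0.0]
ft_force: [-1.8, 0.0, -1.7]
grip_width: 0.557
grasp_force: 63.3
```

>>> {"api": "play_rows", "payload": {"plan": [0,0,0,0.001,0,0,0.4,0,0,0,0.002,0,0,0.4,0,0,0,0.002,0,0,0.4]}}

```text
clock: 8.93
position: [0.5672, 0.1218, 0.0439]
ee_rot: [1.0, -0.015, -0.002, 0.001]
ft_force: [-13.0, -1.7, 5.8]
grip_width: 0.561
grasp_force: 64.1
```

The stop is reached at x=0.567. Keeping light pressure on it, I'll seat the channel sideways against the fence.

>>> {"api": "play_rows", "payload": {"plan": [0,0,0,-0.001,-0.001,-0.0005,0.4,0,0,0,-0.001,-0.002,-0.0005,0.4,0,0,0,-0.001,-0.003,-0.0005,0.4,0,0,0,-0.001,-0.003,-0.0005,0.4]}}

```text
clock: 9.43
position: [0.5672, 0.123, 0.0441]
ee_rot: [1.0, -0.016, -0.002, 0.001]
ft_force: [-7.3, -5.5, -0.5]
grip_width: 0.557
grasp_force: 63.5
```

>>> {"api": "play_rows", "payload": {"plan": [0,0,0,-0.0005,-0.001,0,0.4,0,0,0,-0.0005,-0.001,0,0.4,0,0,0,-0.0005,-0.001,0,0.4]}}

```text
clock: 9.8
position: [0.5671, 0.1232, 0.0441]
ee_rot: [1.0, -0.016, -0.001, 0.002]
ft_force: [-6.3, -7.0, -0.9]
grip_width: 0.561
grasp_force: 63.4
```

>>> {"api": "play_rows", "payload": {"plan": [0,0,0,-0.0008,0.0008,0,0.4,0,0,0,-0.0008,0.0008,0,0.4,0,0,0,-0.0008,0.0008,0,0.8,0,0,0,-0.0008,0.0008,0,0.8,0,0,0,-0.0008,0.0008,0,0.8,0,0,0,-0.0008,0.0008,-0.01,0.8,0,0,0,-0.0008,0.0008,-0.04,0.8,0,0,0,-0.0008,0.0008,-0.09,0.8,0,0,0,-0.05,0.03,-0.1,0.8,0,0,0,-0.1,0.08,-0.1,0.8,0,0,0,-0.15,0.13,-0.1,0.8,0,0,0,-0.15,0.18,-0.1,0.8,0,0,0,-0.15,0.23,-0.1,0.8,0,0,0,-0.15,0.25,-0.1,0.8,0,0,0,-0.15,0.25,-0.1,0.8]}}

```text
clock: 11.68
position: [0.4105, -0.1205, 0.1455]
ee_rot: [1.0, -0.017, 0.001, 0.0]
ft_force: [0.7, 0.6, -0.7]
grip_width: 0.805
grasp_force: 0.0
```

```bash
python3 - <<'E'
from h import *
t=viewer.camera('top');np.save('top1.npy',t)
th=np.radians(-1.8);R=np.array([[np.cos(th),-np.sin(th)],[np.sin(th),np.cos(th)]]);O=np.array([578.8,120.1])
o=status.get_obs();print(o['position'],o['ee_rot'])
c=max(blobs(t,lambda h,s,v:(h>15)&(h<35)&(s>185)&(v>150),(205,140,280,230),10)[0],key=cv2.contourArea)
r=rect('top',c,.038);print(r,(np.array(r[0])-O)@R)
roi=(243,155,272,195)
for n,f,z in(('red',lambda h,s,v:((h<8)|(h>172))&(s>120),.078),('black',lambda h,s,v:v<80,.078)):
    for c in blobs(t,f,roi,1)[0]: print(n,cv2.boundingRect(c),(ray('top',[c.reshape(-1,2).mean(0)],z)*1000-O)@R)
P=proj('top',[[.6177,.0829,z] for z in(.023,.078)]);print(P)
cv2.imwrite('pics/g5.png',cv2.resize(t[145:225,205:285,::-1],None,fx=7,fy=7,interpolation=cv2.INTER_CUBIC))
E
```

```text
[ 0.41071186 -0.11920628  0.14536859] [ 9.99872958e-01 -1.59335536e-02  4.35043643e-04  7.33263832e-06]
((578.5912475585938, 121.27098846435547), (44.158355712890625, 124.23395538330078), 88.44276428222656) [-0.24543107  1.16385358]
red (257, 171, 5, 4) [[ 30.12769683 -58.17884006]]
black (251, 169, 8, 6) [[ 32.02886519 -44.23956202]]
[[251.59932805 173.01001439]
 [250.99899553 168.57033712]]
```

View pics/g5.png

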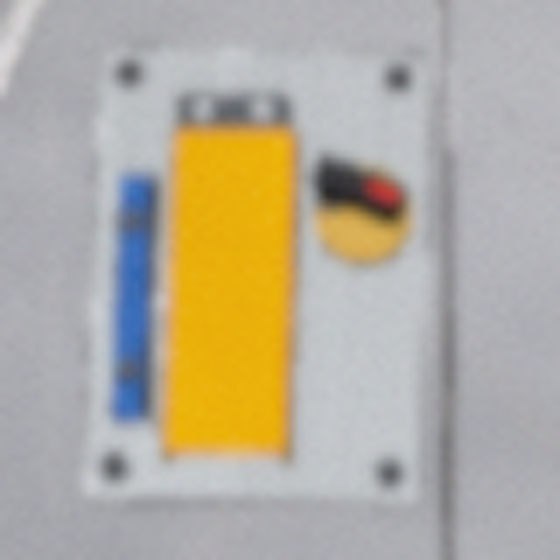

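The top crop shows the channel's far end against the stop at (235,125) and its side next to the grey fence face strip at (160,290). The knob bar runs from (325,175) to the red mark at (383,192), which puts it at about 0.35 rad. Next I'll hover over the knob, aligned with the bar and gripping 10 mm out from the pivot.

>>> {"api": "play_rows", "payload": {"plan": [0,0,-9,0.02,-0.02,0,0.7,0,0,-18,0.04,-0.04,0,0.7,0,0,-27,0.065,-0.065,0,0.7,0,0,-36,0.09,-0.09,0,0.7,0,0,-45,0.115,-0.115,0,0.7,0,0,-54,0.14,-0.14,0,0.7,0,0,-62,0.165,-0.165,0,0.7,0,0,-70,0.185,-0.185,0,0.7,0,0,-70,0.1964,-0.1999,0.01,0.7,0,0,-70,0.1964,-0.1999,0.02,0.7,0,0,-70,0.1964,-0.1999,0.02,0.7,0,0,-70,0.1964,-0.1999,0.02,0.7,0,0,-70,0.1964,-0.1999,0.02,0.7]}}

```text
clock: 13.35
position: [0.6131, 0.0737, 0.1254]
ee_rot: [0.828, 0.56, 0.0, 0.0]
ft_force: [0.5, -0.0, -0.2]
grip_width: 0.696
grasp_force: 0.0
```

```bash
python3 - <<'E'
from h import *
s=viewer.camera('side');o=status.get_obs();print(o['position'],o['ee_rot'],o['joint_pos'].round(2),o['ft_force'])
q=o['ee_rot'];print('yaw',np.degrees(2*np.arctan2(q[1],q[0])))
cv2.imwrite('pics/g6.png',cv2.resize(s[140:230,180:300,::-1],None,fx=6,fy=6,interpolation=cv2.INTER_CUBIC))
E
```

```text
[0.61312863 0.07382307 0.12537998] [8.28188035e-01 5.60450153e-01 2.77865338e-04 3.57420480e-04] [ 0.25  0.47 -0.57  1.6   0.27  1.15 -0.76] [ 0.02819709 -0.61115167 -0.50127066]
yaw 68.17387698699613
```

View pics/g6.png

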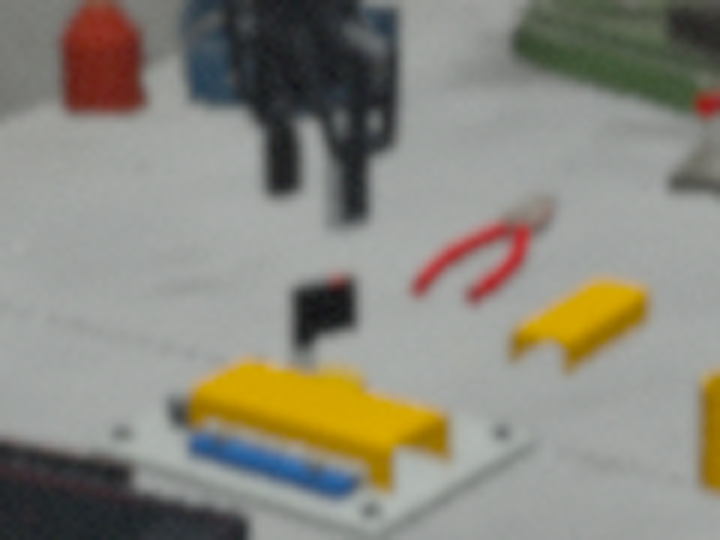

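The side crop shows the fingers straddling the black knob at (325,310), with the channel seated at (310,415). Now I'll lower and grip.

>>> {"api": "play_rows", "payload": {"plan": [0,0,0,0,0,0.025,0.7,0,0,0,0,0,0.045,0.7,0,0,0,0,0,0.058,0.7,0,0,0,0,0,0.058,0.6,0,0,0,0,0,0.058,0.4,0,0,0,0,0,0.058,0.25,0,0,0,0,0,0.058,0.1,0,0,0,0,0,0.058,0,0,0,0,0,0,0.058,0,0,0,0,0,0,0.058,0,0,0,0,0,0,0.058,0,0,0,0,0,0,0.058,0], "squeeze": 80}}

```text
clock: 14.9
position: [0.6134, 0.0743, 0.0676]
ee_rot: [0.828, 0.561, 0.0, 0.0]
ft_force: [-2.2, -1.0, 6.0]
grip_width: 0.121
grasp_force: 78.3
```

```bash
python3 - <<'E'
from h import *
o=status.get_obs();q=o['ee_rot'];print(o['position'],'yaw',np.degrees(2*np.arctan2(q[1],q[0])),o['ft_force'],o['torque'],o['grip_width'],o['grasp_force'])
E
```

```text
[0.61336166 0.07434716 0.06764712] yaw 68.20176243262709 [-2.2490682  -0.99585983  5.97151649] [-0.07275291  0.45676449 -0.10326764] 0.12120300551842501 78.34691762924194
```

>>> {"api": "play_rows", "payload": {"plan": [0,0,5,0,-0.0009,0,0,0,0,10,0.00015,-0.0017,0,0,0,0,15,0.00034,-0.0026,0,0,0,0,20,0.0006,-0.0034,0,0,0,0,25,0.0009,-0.0042,0,0,0,0,30,0.0013,-0.005,0,0,0,0,30,0.0013,-0.005,0,0]}}

```text
clock: 15.78
position: [0.6094, 0.0773, 0.0676]
ee_rot: [0.945, 0.327, 0.001, 0.0]
ft_force: [-0.1, -0.6, 5.6]
grip_width: 0.122
grasp_force: 78.7
```

```bash
cat > r.py <<'E'
from h import *
o=status.get_obs();q=o['ee_rot'];y=2*np.arctan2(q[1],q[0]);F=o['ft_force'];T=o['torque']
tx=np.array([np.cos(y),np.sin(y)]);r=-0.010*tx
print(o['position'],'yaw',np.degrees(y),F,T,o['grip_width'],o['grasp_force'],'Mpivot',T[2]+r[0]*F[1]-r[1]*F[0],'phi est',0.35+np.radians(68.2)-y)
E
python3 r.py
```

```text
[0.60942552 0.07728091 0.06764794] yaw 38.22093467614648 [-0.1387257  -0.55963403  5.63064532] [-0.16101198  0.19873504 -0.23185417] 0.12181056882125832 78.73019814491272 Mpivot -0.2283157977986027 phi est 0.8732333965717043
```

>>> {"api": "play_rows", "payload": {"plan": [0,0,3,0,-0.0005,0,0,0,0,5,0,-0.0009,0,0,0,0,5,0,-0.0009,0,0]}}

```text
clock: 16.15
position: [0.609, 0.0779, 0.0677]
ee_rot: [0.958, 0.286, 0.001, 0.0]
ft_force: [-0.5, -0.4, 6.0]
grip_width: 0.123
grasp_force: 78.7
```

```bash
python3 r.py
```

```text
[0.60898209 0.07788548 0.06767904] yaw 33.294011823412866 [-0.46123644 -0.37696925  5.99541935] [-0.1667152   0.12182093 -0.00493425] 0.12275147424191844 78.65777492523193 Mpivot -0.00431518567360212 phi est 0.9592244223436576
```

>>> {"api": "play_rows", "payload": {"plan": [0,0,2,0,-0.0003,0,0,0,0,4,0,-0.0007,0,0]}}

```text
clock: 16.4
position: [0.6086, 0.0785, 0.0676]
ee_rot: [0.968, 0.253, 0.001, 0.0]
ft_force: [0.3, -1.1, 5.0]
grip_width: 0.12
grasp_force: 78.6
```

```bash
python3 r.py; python3 -c "
from h import *
viewer.camera('side')"; python3 r.py
```

```text
[0.60862972 0.07847716 0.06763361] yaw 29.27104088803623 [ 0.3072705  -1.05948047  4.99047619] [-0.27625015  0.05826401  0.22097361] 0.1203065073102328 78.64498257637024 Mpivot 0.23171801037193013 phi est 1.0294385108780157
[0.60863343 0.07847393 0.06765871] yaw 29.16750256532539 [-0.10612085 -1.15356136  6.21253775] [-0.16527825  0.1182802   0.1364802 ] 0.11981767569712225 78.61416578292847 Mpivot 0.14603588669062115 phi est 1.0312455955113125
```

>>> {"api": "play_rows", "payload": {"plan": [0,0,1.5,0,-0.0003,0,0,0,0,3,0,-0.0005,0,0]}}

```text
clock: 16.7
position: [0.6084, 0.0788, 0.0677]
ee_rot: [0.974, 0.227, 0.001, 0.0]
ft_force: [-0.2, -1.3, 6.5]
grip_width: 0.12
grasp_force: 78.7
```

```bash
python3 r.py
```

```text
[0.60843789 0.0788457  0.06765956] yaw 26.285008299227467 [-0.20567774 -1.3370215   6.50327957] [-0.28277608  0.08796669  0.25681998] 0.11977328242357761 78.69402050971985 Mpivot 0.2678969269345395 phi est 1.0815546111245786
```

>>> {"api": "play_rows", "payload": {"plan": [0,0,1.5,0,-0.0003,0,0,0,0,3,0,-0.0005,0,0]}}

```text
clock: 16.95
position: [0.6082, 0.0793, 0.0677]
ee_rot: [0.979, 0.202, 0.001, 0.0]
ft_force: [0.5, -2.2, 6.4]
grip_width: 0.122
grasp_force: 78.8
```

```bash
python3 r.py
```

```text
[0.60821343 0.0792568  0.06766377] yaw 23.30200098577786 [ 0.49406957 -2.17235734  6.44629558] [-0.34494788  0.05300431  0.50627829] 0.12170518570231124 78.8489305973053 Mpivot 0.5281843576185896 phi est 1.133617910355345
```

>>> {"api": "play_rows", "payload": {"plan": [0,0,0.5,0,-0.0001,0,0,0,0,1,0,-0.0002,0,0]}}

```text
clock: 17.2
position: [0.6081, 0.0794, 0.0676]
ee_rot: [0.981, 0.194, 0.001, 0.0]
ft_force: [0.6, -2.6, 5.8]
grip_width: 0.123
grasp_force: 78.9
```

```bash
python3 r.py;python3 -c "
from h import *
viewer.camera('side')"; python3 r.py
```

```text
[0.60814845 0.07935162 0.06764438] yaw 22.344354153329974 [ 0.61958467 -2.55588956  5.83550948] [-0.34575161  0.11034474  0.59057444] 0.12314798809198585 78.9025068283081 Mpivot 0.6165697511280452 phi est 1.150332000652855
[0.60812169 0.07937009 0.06762543] yaw 22.318728832066004 [-0.36786101 -1.8307824   5.16279113] [-0.39151991  0.01530576  0.56193475] 0.12409332655001365 78.852299451828 Mpivot 0.5774740685247992 phi est 1.1507792468807927
```

>>> {"api": "play_rows", "payload": {"plan": [0,0,0,0,0,0,0.3,0,0,0,0,0,0,0.6,0,0,0,0,0,0,0.6,0,0,0,0,0,0,0.6,0,0,0,0,0,-0.02,0.6,0,0,0,0,0,-0.06,0.6,0,0,0,0,0,-0.1,0.6,0,0,0,-0.05,0.02,-0.1,0.6,0,0,0,-0.1,0.05,-0.1,0.6,0,0,0,-0.15,0.09,-0.1,0.6,0,0,0,-0.18,0.13,-0.1,0.6,0,0,0,-0.18,0.18,-0.1,0.6,0,0,0,-0.18,0.18,-0.1,0.6]}}

```text
clock: 18.88
position: [0.5092, -0.1591, 0.1683]
ee_rot: [0.982, 0.19, 0.001, 0.001]
ft_force: [0.7, 0.8, -0.6]
grip_width: 0.602
grasp_force: 0.0
```

```bash
python3 - <<'E'
from h import *
t=viewer.camera('top');s=viewer.camera('side')
th=np.radians(-1.8);R=np.array([[np.cos(th),-np.sin(th)],[np.sin(th),np.cos(th)]]);O=np.array([578.8,120.1])
print(status.get_obs()['position'])
c=max(blobs(t,lambda h,s,v:(h>15)&(h<35)&(s>185)&(v>150),(205,140,280,230),10)[0],key=cv2.contourArea)
r=rect('top',c,.038);print(r,(np.array(r[0])-O)@R)
for c in blobs(t,lambda h,s,v:((h<8)|(h>172))&(s>120),(243,155,272,195),1)[0]: print('red',(ray('top',[c.reshape(-1,2).mean(0)],.078)*1000-O)@R)
cv2.imwrite('pics/g7.png',np.hstack([cv2.resize(a[:,:,::-1],(400,400),interpolation=cv2.INTER_CUBIC) for a in(t[145:225,205:285],s[150:230,190:270])]))
E
```

```text
[ 0.50907032 -0.15476276  0.1678269 ]
((578.562255859375, 121.203125), (45.38414764404297, 124.28298950195312), 88.45112609863281) [-0.27227682  1.09511295]
red [[ 17.38294992 -45.98317692]]
```

View pics/g7.png

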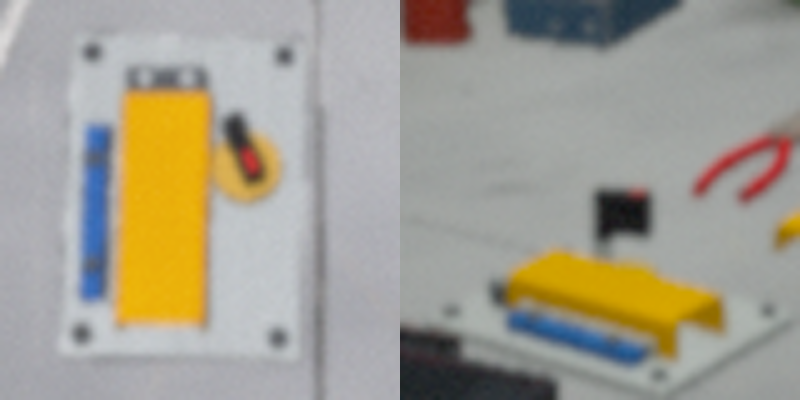

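The views show the lobe touching the channel at top-view pixel (212,165), the channel against both the stop and the fence strip, and the knob left at about 1.15 rad with the gripper clear. The turning moment rose from 0.25 to 0.6 N m, about 17 N before letting go, so about 14 N should remain. I'll hand in.

```bash
python3 -c "
from workcell import manip
print(manip.hand_in())"
```

```text
the job is handed in; nothing more can be done
None
```

I laid the largest yellow channel on the jig, pushed it up to the end stop and fence, clamped it with the cam, let go, and handed the job in at about 19 s. I estimate the clamp at about 14 N from the knob's turning torque; it was not measured directly.

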